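Press the stoppers home on the wash-up counter

TASK

Close the three amber bottles whose white stoppers stand proud, harshest liquid first: with a fingertip, lightly press the stopper of the squat round bottle down until it is fully home, then that of the square bottle, then that of the tall round bottle. Do not lift, tip or shift the bottles, and leave the dropper bottles and everything else on the counter alone.

Things in the scene. Friction and masses are not known exactly. Their poses are not given: they have to be found in the camera images.
- squat: Amber glass squat round jar-like bottle, 84 mm across and 68 mm high to the mouth of its neck, with a paper band and a white press-in stopper topped by a grey cushion; stands loose on the counter, 0.25 to 0.5 kg. Origin: centre of its underside, z up.
- squat_top (a point): Centre of the flat top of the soft grey cushion (28 mm across, 14 mm high) that sits on the white head (34 mm across, 11 mm thick) of the squat bottle's stopper. Untouched, this point is up to 103 mm above the counter while the stopper is raised and 93 mm when it is home. The cushion gives like a spring, 1.2 N per mm up to 12 mm, and springs back; the point moves with it.
- squat_stopper (a joint): How far that stopper is pushed in, m: starts between 0 and 0.002 (underside of its white head 8 to 10 mm above the neck), 0.010 is the hard stop with the head down on the neck; it counts as seated beyond 0.0075. It slides straight down against about 3.5 N of friction and stays where it is left. Pushing on a bottle or its stopper with more than 25 N is too hard; 6 to 10 N on the cushion is plenty, and beyond 14 N the cushion is squashed flat and the force climbs steeply.
- square: Amber glass bottle with a square body 58 mm wide, 102 mm high to the mouth of its neck, with a paper band and a white press-in stopper topped by a grey cushion; stands loose on the counter, 0.25 to 0.5 kg. Origin: centre of its underside, z up.
- square_top (a point): Centre of the flat top of the soft grey cushion (28 mm across, 14 mm high) that sits on the white head (34 mm across, 11 mm thick) of the square bottle's stopper. Untouched, this point is up to 137 mm above the counter while the stopper is raised and 127 mm when it is home. The cushion gives like a spring, 1.2 N per mm up to 12 mm, and springs back; the point moves with it.
- square_stopper (a joint): How far that stopper is pushed in, m: starts between 0 and 0.002 (underside of its white head 8 to 10 mm above the neck), 0.010 is the hard stop with the head down on the neck; it counts as seated beyond 0.0075. It slides straight down against about 3.5 N of friction and stays where it is left. Pushing on a bottle or its stopper with more than 25 N is too hard; 6 to 10 N on the cushion is plenty, and beyond 14 N the cushion is squashed flat and the force climbs steeply.
- tall: Amber glass tall round bottle, 62 mm across, 126 mm high to the mouth of its neck, with a paper band and a white press-in stopper topped by a grey cushion; stands loose on the counter, 0.25 to 0.5 kg. Origin: centre of its underside, z up.
- tall_top (a point): Centre of the flat top of the soft grey cushion (28 mm across, 14 mm high) that sits on the white head (34 mm across, 11 mm thick) of the tall bottle's stopper. Untouched, this point is up to 161 mm above the counter while the stopper is raised and 151 mm when it is home. The cushion gives like a spring, 1.2 N per mm up to 12 mm, and springs back; the point moves with it.
- tall_stopper (a joint): How far that stopper is pushed in, m: starts between 0 and 0.002 (underside of its white head 8 to 10 mm above the neck), 0.010 is the hard stop with the head down on the neck; it counts as seated beyond 0.0075. It slides straight down against about 3.5 N of friction and stays where it is left. Pushing on a bottle or its stopper with more than 25 N is too hard; 6 to 10 N on the cushion is plenty, and beyond 14 N the cushion is squashed flat and the force climbs steeply.
- dropper_a: Small round amber dropper bottle, 42 mm across, 107 mm high with its black collar and narrow rubber bulb, loose. A bystander. Origin: centre of its underside.
- dropper_b: Round amber dropper bottle, 45 mm across, 117 mm high with its black collar and narrow rubber bulb, loose. A bystander. Origin: centre of its underside.
- tub: Small jar with a screwed-on white lid about as wide as itself, 52 mm across, 48 mm high, loose. A bystander. Origin: centre of its underside.
- spray: White spray bottle with red trim, 84 mm across, 237 mm high, loose. A bystander. Origin: centre of its underside.
- jug: White detergent jug with handle and blue cap, 100 x 140 x 206 mm, loose. A bystander. Origin: centre of its underside.
- funnel: Yellow funnel standing mouth down, 110 mm across, 105 mm high, loose. A bystander. Origin: centre of its underside.
- brush: Hand brush, 200 mm long, lying on the counter, loose. A bystander. Origin: near its middle, on the underside.

How it is judged:
By the outcome, as a careful person would: the job done as asked, in the order asked, and still so for the second after the job is handed in, with the robot touching nothing.
It also fails if it takes over 58 s, if anything falls off the work surface, if the arm or the gripper's body presses on something with over 40 N, if the wrist force passes 120 N, or if a joint passes its speed limit or range.

ROBOT

A 6-joint arm with a two-finger parallel gripper is mounted at the origin on the work surface. World frame = base frame: x ahead of the robot, y to its left, z up, the work surface at z = 0. Lengths are in m, angles in rad, forces in N, time in s.
With the tool pointing down it reaches from about 0.3 to 0.875 m from the base axis. Payload 6.4 kg.
Tool frame: the origin (TCP) lies at the very end of the fingers, on their centre line; the grasp point (between the pads) lies 19 mm behind it (ctrl.hold_point_z is the distance from the TCP to the grasp point, in m); y points along the fingers, x is the direction in which the jaws open and shut, and the axes are right-handed (so a half turn about y gives the same grasp; the last joint's range is limited). The gripper opens to 85 mm and grips with 20 to 120 N. Pads are 22 mm wide; open, the fingers measure 114 mm over their backs; the gripper's body (76 mm by 85 mm) begins 54 mm behind the grasp point. The pads swing forward as they close: fully open they stand 13 mm farther back than shut.
Start: joints at [-1.535, 0.181, 1.607, -0, 1.354, -0.206], TCP at [0.138, -0.558, 0.193] pointing down, gripper open.
Joint ranges: [-2.99, 2.99], [-0.89, 2.07], [0.3, 2.58], [-1.14, 4.28], [0, 2.63], [-3.12, 3.12]. Speed limits (rad/s): [2.57, 2.57, 3.01, 3.14, 3.14, 3.14].

INTERFACE

Orientations are given as a unit quaternion [w, x, y, z].
In Python, from bench import ctrl, imaging gives the robot as it stands.
- The arm moves only by the shell command python3 -m jog 'ROWS'. ROWS is JSON, a list of rows, each a list of 3 entries, a list of its own where there are three numbers: the shift along the tool's x, y, z in cm, then the turn, a rotation vector about the tool's x, y, z in rad, then the finger opening in cm, from 0 to 8.54. A call has 1 to 12 rows; each row shifts and turns the pose as measured when the row begins, along the tool's axes as they then stand; what a row does not reach is not made up. A row lasts 1/12 s, in which the tool goes at most 41.7 mm and 7.16 degrees, less where a joint would pass 70% of its speed; a pose out of reach is approached as far as the arm can. A call is refused whole if a number of a shift passes 4.17 or a number of a turn 0.125, either way. A call with a gripper value outside its range is refused whole. The fingers move at their own pace and stop on an object; the grip force is fixed at half the most. Time passes only in rows, so rows that do not move let the fingers close. It gives the time, the measured TCP pose, the force and the opening at its end, in the units of the state.
- ctrl.get_obs(): the state, without advancing time (a new reading comes with each control period).
- imaging.camera(name): name is "scene" or "top" or "wrist"; returns a dict with "frame" (480x640x3 uint8, red, green, blue), "depth" (480x640 float32, m along the optical axis (not along the pixel's ray), 0 where there is no reading), "K" (3x3 intrinsics, pixels), "R" (3x3) and "t" (3): a world point X has camera coordinates R X + t. Camera axes: x right, y down, z forward; pixel columns grow to the right and rows downward; lengths in m; the calibration is good to about 2 mm. A picture is of the moment at which its call begins.
- ctrl.hand_in(): hands the job in, once; it reports no verdict.
The state is a dict: "time_s": time; "q": joint angles; "dq": joint speeds; "joint_efforts": joint torques, N m; "eef_pos": TCP position; "eef_rot": TCP orientation; "wrist_force": force on the tool from outside, world axes, zero at the start; "torque": the same for the moment, N m; "opening": opening from 0.0 (shut) to 1.0 (fully open).
Only numpy, scipy, OpenCV 4.12 (cv2) and the standard library are available. Lean on these libraries where they do the work, as an engineer would, in place of code of your own. Each camera call takes 0.05 s, during which the arm holds its last target. There are 200 camera calls.

## Working session

There is one attempt and no reset: what is moved stays moved. The work goes in short steps, Python scripts to look and compute and a shell command to move; the robot and the scene stay as the last step left them, time stands still between calls to the robot, and variables do not carry over. Pictures are saved under pics/ and viewed, about 8 in all and at most 12, crops included, and the job is handed in when it is done.

```bash
mkdir -p pics; cat > h.py <<'E'
import numpy as np, cv2
from bench import ctrl, imaging
def snap(n,f):
    c=imaging.camera(n); np.savez('pics/'+f+'.npz',**c); cv2.imwrite('pics/'+f+'.png',c['frame'][:,:,::-1]); return c
def world(c,u,v):
    d=c['depth'][v,u]; p=np.linalg.inv(c['K'])@np.array([u,v,1.])*d
    return c['R'].T@(p-c['t'])
def cloud(c):
    v,u=np.mgrid[:480,:640]; p=np.stack([u,v,np.ones_like(u)],-1)@np.linalg.inv(c['K']).T*c['depth'][...,None]
    return (p-c['t'])@c['R']
E
python3 - <<'E'
from h import *
snap('top','top0'); snap('scene','scene0')
o=ctrl.get_obs(); print(o['eef_pos'],o['eef_rot'],o['time_s'],o['wrist_force'])
E
```

```text
[ 0.13769049 -0.55769565  0.19236002] [ 0.55708755 -0.55621953  0.43640908 -0.43568385] 0.1 [ 0.44089957 -0.21509937 -0.43743216]
```

View pics/top0.png

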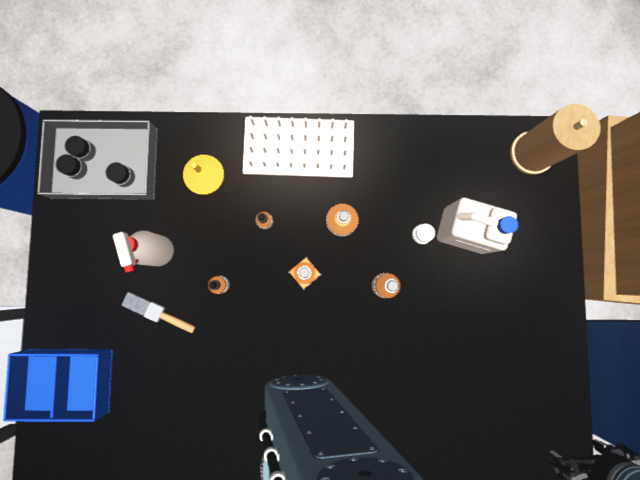

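View pics/scene0.png

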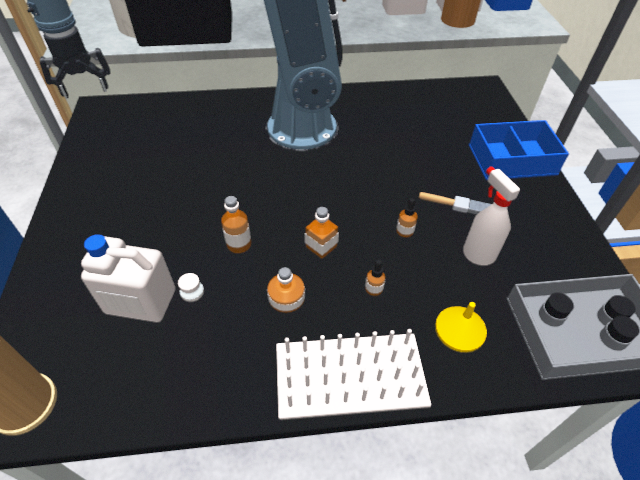

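The top view shows the squat bottle's stopper near (344,216), the square's near (305,271) and the tall's near (392,286). I'll locate the cushions from depth next.

```bash
python3 - <<'E'
from h import *
from scipy.spatial.transform import Rotation as Ro
for f,pts in (('top0',[(344,216),(305,271),(392,286)]),('scene0',[(285,272),(322,213),(231,202)])):
    c=np.load(f'pics/{f}.npz'); W=cloud(c)
    for (u,v),zt in zip(pts,(.103,.137,.161)):
        P=W[v-14:v+15,u-14:u+15].reshape(-1,3); P=P[(P[:,2]>zt-.014)&(P[:,2]<zt+.006)]
        print(f,P.shape[0],((P.min(0)+P.max(0))/2).round(4),P.mean(0).round(4),P[:,2].max().round(4))
ob=ctrl.get_obs();print(Ro.from_quat(np.roll(ob['eef_rot'],-1)).as_matrix().round(3))
ims=[]
c=np.load('pics/top0.npz')
for u,v in [(344,216),(305,271),(392,286)]:
    ims.append(cv2.resize(c['frame'][v-16:v+17,u-16:u+17,::-1],(264,264),interpolation=cv2.INTER_NEAREST))
cv2.imwrite('pics/crop.png',np.hstack(ims))
E
```

```text
top0 104 [ 0.6437 -0.0892  0.0981] [ 0.6433 -0.0889  0.1001] 0.107
top0 107 [0.5012 0.0088 0.1313] [0.5017 0.0081 0.134 ] 0.1392
top0 130 [ 0.4706 -0.1984  0.1563] [ 0.4715 -0.1981  0.1584] 0.1654
scene0 144 [ 0.6475 -0.0907  0.0977] [ 0.6498 -0.0908  0.099 ] 0.1063
scene0 108 [0.5058 0.0059 0.1306] [0.5076 0.0058 0.1327] 0.1381
scene0 132 [ 0.4755 -0.2007  0.1552] [ 0.4782 -0.2005  0.1571] 0.1634
[[ 0.239 -0.     0.971]
 [-0.971  0.002  0.239]
 [-0.002 -1.     0.   ]]
```

View pics/crop.png

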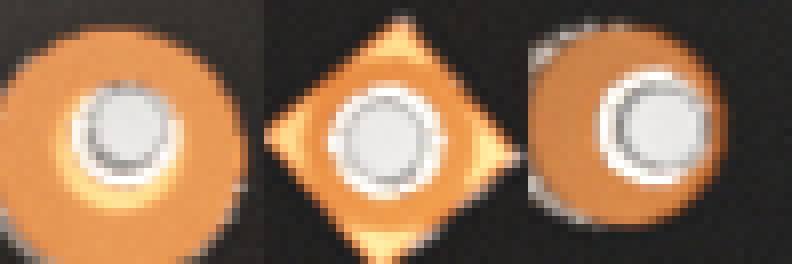

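```bash
python3 - <<'E'
from h import *
c=np.load('pics/top0.npz')
for (u,v),z in zip([(343.4,214.7),(303.8,271.8),(392.3,285.1)],(.102,.136,.160)):
    r=c['R'].T@np.linalg.inv(c['K'])@[u,v,1]; o=-c['R'].T@c['t']
    print((o+r*(z-o[2])/r[2]).round(4))
E
python3 -m jog '[[[0,-2.5,0],[0,0,0],0],[[0,-2.5,0],[0,0,0],0],[[-1.9,0,3.5],[0,0,0],0],[[-1.9,0,3.5],[0,0,0],0],[[-1.9,0,3.5],[0,0,0],0],[[-1.9,0,3.5],[0,0,0],0],[[-1.9,0,3.5],[0,0,0],0],[[-1.9,0,3.5],[0,0,0],0],[[-1.9,0,3.5],[0,0,0],0],[[-1.9,0,3.5],[0,0,0],0]]'
```

```text
[ 0.6462 -0.0897  0.102 ]
[0.5027 0.0067 0.136 ]
[ 0.4728 -0.2001  0.16  ]
time_s: 0.93
eef_pos: [0.3756, -0.338, 0.2407]
eef_rot: [0.555, -0.551, 0.443, -0.438]
wrist_force: [0.7, -0.5, -0.0]
opening: 0.003
```

```bash
python3 -m jog '[[[-1.76,0,3.2],[0,0,0],0],[[-1.76,0,3.2],[0,0,0],0],[[-1.76,0,3.2],[0,0,0],0],[[-1.76,0,3.2],[0,0,0],0],[[-1.76,0,3.2],[0,0,0],0],[[-1.76,0,3.2],[0,0,0],0],[[-1.76,0,3.2],[0,0,0],0],[[-1.76,0,3.2],[0,0,0],0],[[-1.76,0,3.2],[0,0,0],0],[[-1.6,0,3.0],[0,0,0],0],[[0,0,0],[0,0,0],0]]'
cat > d.py <<'E'
# offset to a target in tool cm
import sys; from h import *
from scipy.spatial.transform import Rotation as Ro
o=ctrl.get_obs(); R=Ro.from_quat(np.roll(o['eef_rot'],-1)).as_matrix()
t=np.array(list(map(float,sys.argv[1:4])))
up=Ro.align_vectors([[0,0,-1]],[R[:,1]])[0].as_rotvec()
print('pos',np.round(o['eef_pos'],4),'shift cm',(R.T@(t-o['eef_pos'])*100).round(2),'tilt fix rv tool',(R.T@up).round(4),'F',np.round(o['wrist_force'],2),'t',o['time_s'])
E
python3 d.py .646 -.09 .12
```

```text
time_s: 1.85
eef_pos: [0.6589, -0.0727, 0.2369]
eef_rot: [0.557, -0.553, 0.443, -0.433]
wrist_force: [-0.7, -0.4, -0.5]
opening: 0.002
pos [ 0.6589 -0.0727  0.2369] shift cm [ 1.55 11.67 -1.61] tilt fix rv tool [ 0.0037 -0.     -0.0149] F [-0.73 -0.36 -0.52] t 1.85
```

```bash
python3 -m jog '[[[0.8,2,-0.8],[0,0,-0.015],0],[[0.75,2,-0.8],[0,0,0],0],[[0,2,0],[0,0,0],0],[[0,2,0],[0,0,0],0],[[0,2,0],[0,0,0],0],[[0,1,0],[0,0,0],0],[[0,0,0],[0,0,0],0],[[0,0,0],[0,0,0],0]]'
python3 d.py .646 -.09 .12
python3 - <<'E'
from h import *
a=snap('scene','s1'); b=snap('wrist','w1')
im=np.hstack([cv2.resize(a['frame'][180:320,210:360],(420,392)),cv2.resize(b['frame'],(380,285)) if 0 else np.vstack([cv2.resize(b['frame'],(380,285)),np.zeros((107,380,3),np.uint8)])])
cv2.imwrite('pics/v1.png',im[:,:,::-1])
E
```

```text
time_s: 2.52
eef_pos: [0.6457, -0.0882, 0.1188]
eef_rot: [-0.554, 0.558, -0.439, 0.434]
wrist_force: [0.0, -0.5, 0.9]
opening: 0.002
pos [ 0.6457 -0.0882  0.1188] shift cm [ 0.18 -0.12 -0.01] tilt fix rv tool [ 0.0084 -0.     -0.0018] F [ 0.03 -0.47  0.93] t 2.5167
```

View pics/v1.png

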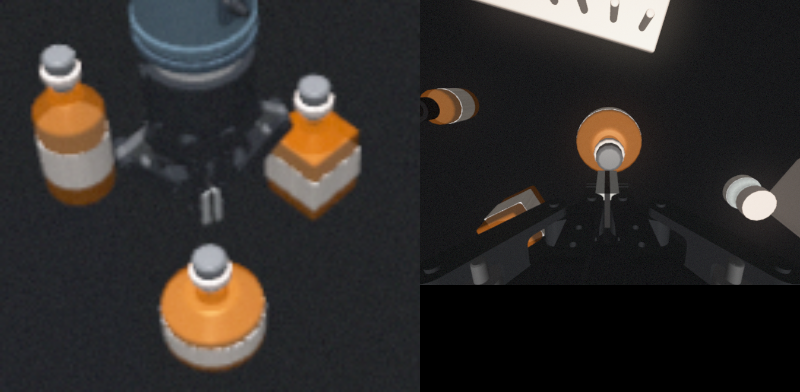

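The fingertip is laterally over the squat cushion, about 16 mm above it (tip at crop (211,222), cushion at (210,253)). I'll press down and watch the force.

```bash
python3 -m jog '[[[0.1,0.6,0],[0,0,0],0],[[0.1,0.6,0],[0,0,0],0],[[0,0.5,0],[0,0,0],0],[[0,0.4,0],[0,0,0],0],[[0,0,0],[0,0,0],0]]'; python3 d.py .646 -.09 .086
```

```text
time_s: 3.03
eef_pos: [0.65, -0.0917, 0.1021]
eef_rot: [-0.556, 0.557, -0.435, 0.438]
wrist_force: [-0.3, -0.6, 0.0]
opening: 0.003
pos [ 0.65   -0.0917  0.1021] shift cm [-0.26  1.61 -0.35] tilt fix rv tool [-0.0005 -0.      0.0038] F [-0.34 -0.56  0.04] t 3.0333
```

```bash
python3 -m jog '[[[0,0.4,0],[0,0,0],0],[[0,0.3,0],[0,0,0],0],[[0,0,0],[0,0,0],0]]'; python3 -m jog '[[[-0.1,0.3,-0.2],[0,0,0],0],[[0,0.2,0],[0,0,0],0]]';python3 d.py .646 -.09 .086
```

```text
time_s: 3.28
eef_pos: [0.6502, -0.0917, 0.0945]
eef_rot: [-0.556, 0.557, -0.435, 0.438]
wrist_force: [-0.3, -0.0, -0.1]
opening: -0.003
time_s: 3.45
eef_pos: [0.6481, -0.0912, 0.0894]
eef_rot: [-0.556, 0.557, -0.435, 0.438]
wrist_force: [0.1, 0.4, -0.9]
opening: 0.004
pos [ 0.6481 -0.0912  0.0894] shift cm [-0.17  0.33 -0.17] tilt fix rv tool [-0.0011  0.      0.0041] F [ 0.08  0.38 -0.86] t 3.45
```

Still no force at z = 0.089, although contact was expected near 0.102. I'll look before going further.

```bash
python3 - <<'E'
from h import *
a=snap('scene','s2'); b=snap('wrist','w2')
im=np.hstack([cv2.resize(a['frame'][230:320,235:335],(440,396)),cv2.resize(b['frame'][150:430,200:460],(360,396))])
cv2.imwrite('pics/v2.png',im[:,:,::-1]); print([np.round(ctrl.get_obs()[k],3) for k in('eef_pos','wrist_force','torque','time_s')])
E
```

```text
[array([ 0.648, -0.091,  0.089]), array([-0.273, -0.606,  0.288]), array([ 0.047,  0.041, -0.007]), np.float64(3.55)]
```

View pics/v2.png

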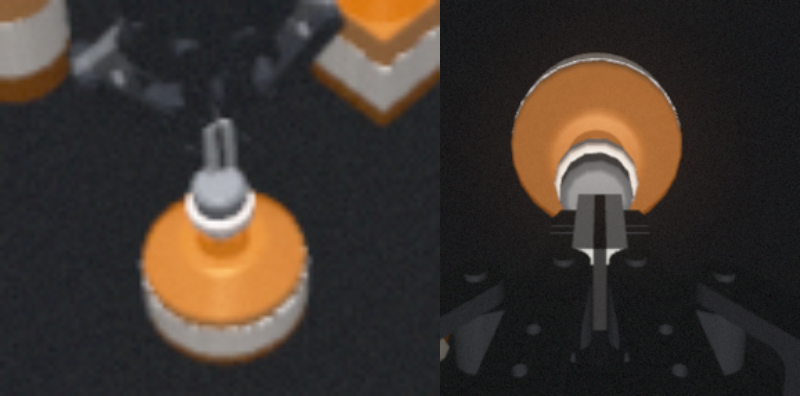

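```bash
python3 - <<'E'
from h import *
for f in ('s1','s2'):
    c=np.load(f'pics/{f}.npz'); W=cloud(c); P=W.reshape(-1,3)
    m=(abs(P[:,0]-.63)<.05)&(abs(P[:,1]+.09)<.03)&(P[:,2]>.085)&(P[:,2]<.15)
    P=P[m]
    for z in np.arange(.085,.15,.004):
        q=P[(P[:,2]>=z)&(P[:,2]<z+.004)]
        if len(q): print(f,z.round(3),len(q),'x',np.percentile(q[:,0],[5,50,95]).round(3),'y',np.percentile(q[:,1],[5,50,95]).round(3))
E
```

```text
s1 0.085 32 x [0.643 0.657 0.661] y [-0.105 -0.092 -0.076]
s1 0.089 16 x [0.647 0.655 0.66 ] y [-0.104 -0.087 -0.077]
s1 0.093 15 x [0.65  0.657 0.661] y [-0.102 -0.091 -0.079]
s1 0.097 45 x [0.635 0.65  0.659] y [-0.103 -0.091 -0.08 ]
s1 0.101 61 x [0.637 0.648 0.657] y [-0.101 -0.092 -0.082]
s1 0.105 2 x [0.65  0.65  0.651] y [-0.088 -0.085 -0.082]
s2 0.085 34 x [0.645 0.656 0.661] y [-0.106 -0.092 -0.076]
s2 0.089 16 x [0.649 0.657 0.66 ] y [-0.103 -0.091 -0.077]
s2 0.093 18 x [0.647 0.656 0.661] y [-0.102 -0.088 -0.077]
s2 0.097 44 x [0.639 0.652 0.658] y [-0.103 -0.089 -0.08 ]
s2 0.101 54 x [0.64  0.647 0.656] y [-0.101 -0.092 -0.081]
s2 0.105 1 x [0.644 0.644 0.644] y [-0.081 -0.081 -0.081]
s2 0.125 1 x [0.657 0.657 0.657] y [-0.096 -0.096 -0.096]
s2 0.129 3 x [0.658 0.658 0.659] y [-0.089 -0.085 -0.083]
s2 0.133 13 x [0.652 0.659 0.661] y [-0.096 -0.089 -0.08 ]
s2 0.137 14 x [0.653 0.658 0.66 ] y [-0.102 -0.091 -0.08 ]
s2 0.141 16 x [0.651 0.658 0.661] y [-0.104 -0.093 -0.08 ]
s2 0.145 15 x [0.65  0.658 0.661] y [-0.105 -0.091 -0.08 ]
s2 0.149 5 x [0.657 0.659 0.66 ] y [-0.101 -0.089 -0.083]
```

Depth shows the real fingertip at z≈0.128 while the TCP reads 0.089, with xy fine (pads centred near x 0.648, y -0.091) and the cushion untouched at 0.103. The reported tip is about 38 mm off in z, so I'll rely on camera depth and force instead.

```bash
cat > tip.py <<'E'
# lowest finger point vs cushion in the scene depth, near x y; prints gap
import sys; from h import *
x,y,zc=map(float,sys.argv[1:4]); c=imaging.camera('scene'); P=cloud(c).reshape(-1,3)
m=(abs(P[:,0]-x)<.02)&(abs(P[:,1]-y)<.02)&(P[:,2]>zc-.016)&(P[:,2]<zc+.09); P=P[m]
for z in np.arange(zc-.016,zc+.09,.003):
    q=P[(P[:,2]>=z)&(P[:,2]<z+.003)]
    if len(q): print(z.round(3),len(q),'x',np.percentile(q[:,0],[5,50,95]).round(3),'y',np.percentile(q[:,1],[5,50,95]).round(3))
o=ctrl.get_obs(); print(ctrl.hold_point_z,[np.round(o[k],3).tolist() for k in('eef_pos','wrist_force','time_s','opening','q')])
E
python3 -m jog '[[[0,0.6,0],[0,0,0],0],[[0,0.6,0],[0,0,0],0],[[0,0.3,0],[0,0,0],0],[[0,0,0],[0,0,0],0]]'; python3 tip.py .648 -.091 .103
```

```text
time_s: 3.88
eef_pos: [0.6486, -0.0914, 0.0732]
eef_rot: [-0.556, 0.557, -0.435, 0.438]
wrist_force: [-0.4, -0.5, -0.1]
opening: 0.001
0.087 39 x [0.644 0.656 0.661] y [-0.106 -0.092 -0.076]
0.09 8 x [0.65  0.656 0.659] y [-0.103 -0.09  -0.081]
0.093 11 x [0.65  0.657 0.66 ] y [-0.103 -0.093 -0.079]
0.096 13 x [0.644 0.654 0.658] y [-0.102 -0.089 -0.077]
0.099 24 x [0.646 0.653 0.66 ] y [-0.103 -0.095 -0.08 ]
0.102 22 x [0.645 0.653 0.657] y [-0.101 -0.088 -0.079]
0.111 2 x [0.658 0.658 0.658] y [-0.086 -0.085 -0.084]
0.114 3 x [0.657 0.66  0.661] y [-0.096 -0.095 -0.093]
0.117 8 x [0.655 0.659 0.66 ] y [-0.099 -0.089 -0.081]
0.12 10 x [0.653 0.659 0.661] y [-0.097 -0.089 -0.08 ]
0.123 11 x [0.649 0.658 0.66 ] y [-0.105 -0.096 -0.078]
0.126 15 x [0.651 0.659 0.662] y [-0.103 -0.09  -0.082]
0.129 13 x [0.651 0.658 0.66 ] y [-0.105 -0.094 -0.078]
0.132 7 x [0.654 0.659 0.661] y [-0.101 -0.09  -0.082]
0.135 16 x [0.651 0.658 0.662] y [-0.103 -0.09  -0.078]
0.138 14 x [0.655 0.658 0.661] y [-0.102 -0.092 -0.082]
0.141 6 x [0.655 0.66  0.661] y [-0.1  -0.09 -0.08]
0.144 9 x [0.655 0.659 0
[... 333 characters left out ...]
 0.664] y [-0.108 -0.101 -0.076]
0.165 28 x [0.649 0.659 0.666] y [-0.111 -0.106 -0.076]
0.168 10 x [0.656 0.661 0.664] y [-0.107 -0.095 -0.082]
0.171 2 x [0.658 0.66  0.661] y [-0.085 -0.082 -0.078]
0.174 4 x [0.658 0.665 0.668] y [-0.101 -0.092 -0.084]
0.177 13 x [0.66  0.663 0.668] y [-0.1   -0.085 -0.076]
0.18 10 x [0.657 0.663 0.666] y [-0.105 -0.084 -0.073]
0.183 8 x [0.658 0.662 0.667] y [-0.096 -0.081 -0.074]
0.186 13 x [0.658 0.663 0.667] y [-0.094 -0.081 -0.074]
0.189 17 x [0.659 0.662 0.668] y [-0.101 -0.085 -0.073]
0.192 4 x [0.662 0.662 0.663] y [-0.107 -0.079 -0.072]
0.0187 [[0.649, -0.091, 0.073], [0.091, 0.304, -0.119], 3.933, 0.0, [-0.319, 0.471, 1.487, -0.003, 1.18, 1.012]]
```

```bash
python3 -m jog '[[[0,0.4,0],[0,0,0],0],[[0,0.4,0],[0,0,0],0],[[0,0,0],[0,0,0],0]]'; python3 -m jog '[[[0,0.3,0],[0,0,0],0],[[0,0.3,0],[0,0,0],0],[[0,0,0],[0,0,0],0]]';
```

```text
time_s: 4.18
eef_pos: [0.6489, -0.0916, 0.0649]
eef_rot: [-0.556, 0.557, -0.435, 0.438]
wrist_force: [0.5, -0.0, 0.3]
opening: 0.0
time_s: 4.43
eef_pos: [0.6494, -0.0917, 0.0592]
eef_rot: [-0.556, 0.557, -0.434, 0.439]
wrist_force: [-1.8, 0.2, 2.3]
opening: -0.002
```

```bash
python3 -m jog '[[[0,0.3,0],[0,0,0],0],[[0,0.3,0],[0,0,0],0],[[0,0,0],[0,0,0],0]]'; python3 -m jog '[[[0,0.3,0],[0,0,0],0],[[0,0,0],[0,0,0],0]]';python3 -m jog '[[[0,0.2,0],[0,0,0],0],[[0,0,0],[0,0,0],0]]'
```

```text
time_s: 4.68
eef_pos: [0.6494, -0.0917, 0.0535]
eef_rot: [-0.556, 0.557, -0.434, 0.439]
wrist_force: [-0.6, -0.6, 3.2]
opening: 0.0
time_s: 4.85
eef_pos: [0.6495, -0.0917, 0.0507]
eef_rot: [-0.556, 0.557, -0.434, 0.439]
wrist_force: [-2.4, -0.2, 5.1]
opening: 0.001
time_s: 5.02
eef_pos: [0.6496, -0.0918, 0.0493]
eef_rot: [-0.556, 0.557, -0.434, 0.439]
wrist_force: [-3.4, 1.1, 6.7]
opening: -0.001
```

```bash
python3 -m jog '[[[0,0.05,-0.15],[0,0,0],0],[[0,0,0],[0,0,0],0]]'; python3 -m jog '[[[0,0.2,0],[0,0,0],0],[[0,0,0],[0,0,0],0]]'; python3 tip.py .648 -.091 .093 | head -9; python3 d.py .648 -.091 .05
```

```text
time_s: 5.18
eef_pos: [0.6498, -0.0918, 0.0503]
eef_rot: [0.557, -0.556, 0.433, -0.44]
wrist_force: [-2.6, 0.4, 5.7]
opening: 0.001
time_s: 5.35
eef_pos: [0.6498, -0.0918, 0.0494]
eef_rot: [0.557, -0.556, 0.433, -0.44]
wrist_force: [-4.4, 0.9, 5.5]
opening: -0.003
0.077 28 x [0.646 0.656 0.661] y [-0.107 -0.093 -0.076]
0.08 14 x [0.647 0.656 0.66 ] y [-0.104 -0.086 -0.078]
0.083 12 x [0.649 0.657 0.659] y [-0.104 -0.088 -0.079]
0.086 9 x [0.653 0.656 0.66 ] y [-0.101 -0.092 -0.081]
0.089 3 x [0.66  0.661 0.661] y [-0.096 -0.094 -0.086]
0.092 7 x [0.655 0.661 0.662] y [-0.093 -0.087 -0.081]
0.095 9 x [0.654 0.659 0.661] y [-0.099 -0.089 -0.079]
0.098 12 x [0.653 0.66  0.662] y [-0.104 -0.09  -0.079]
0.101 10 x [0.654 0.659 0.662] y [-0.105 -0.095 -0.088]
pos [ 0.6499 -0.0918  0.0497] shift cm [-0.12 -0.03 -0.17] tilt fix rv tool [-0.007   0.      0.0067] F [-4.78  0.62  8.16] t 5.4
```

```bash
python3 -m jog '[[[0,0.15,0],[0,0,0],0],[[0,0.1,0],[0,0,0],0],[[0,0,0],[0,0,0],0]]'; python3 -m jog '[[[0,-0.7,0],[0,0,0],0],[[0,-0.7,0],[0,0,0],0],[[0,-0.8,0],[0,0,0],0],[[0,-1,0],[0,0,0],0],[[0,-0.5,0],[0,0,0],0],[[0,0,0],[0,0,0],0]]'; python3 tip.py .648 -.091 .103 | head -12; python3 - <<'E'
from h import *
a=snap('scene','s3'); b=np.load('pics/s1.npz')
im=np.hstack([cv2.resize(k['frame'][255:320,255:320],(400,400)) for k in (b,a)])
cv2.imwrite('pics/v3.png',im[:,:,::-1])
E
```

```text
time_s: 5.65
eef_pos: [0.6496, -0.0918, 0.0489]
eef_rot: [0.557, -0.556, 0.433, -0.439]
wrist_force: [-2.6, 0.1, 7.3]
opening: -0.003
time_s: 6.15
eef_pos: [0.6503, -0.0919, 0.0892]
eef_rot: [0.557, -0.556, 0.432, -0.44]
wrist_force: [0.5, 0.0, -0.4]
opening: 0.002
0.087 23 x [0.638 0.654 0.659] y [-0.104 -0.091 -0.078]
0.09 55 x [0.636 0.647 0.658] y [-0.1  -0.09 -0.08]
0.093 29 x [0.641 0.647 0.656] y [-0.101 -0.093 -0.084]
0.096 1 x [0.644 0.644 0.644] y [-0.088 -0.088 -0.088]
0.129 5 x [0.659 0.661 0.662] y [-0.096 -0.092 -0.086]
0.132 5 x [0.656 0.66  0.662] y [-0.097 -0.09  -0.081]
0.135 13 x [0.654 0.66  0.662] y [-0.101 -0.094 -0.08 ]
0.138 9 x [0.659 0.661 0.663] y [-0.103 -0.089 -0.083]
0.141 15 x [0.653 0.659 0.663] y [-0.104 -0.093 -0.078]
0.144 11 x [0.654 0.66  0.663] y [-0.1   -0.087 -0.079]
0.147 13 x [0.651 0.66  0.663] y [-0.106 -0.093 -0.082]
0.15 11 x [0.653 0.659 0.662] y [-0.104 -0.089 -0.081]
```

View pics/v3.png

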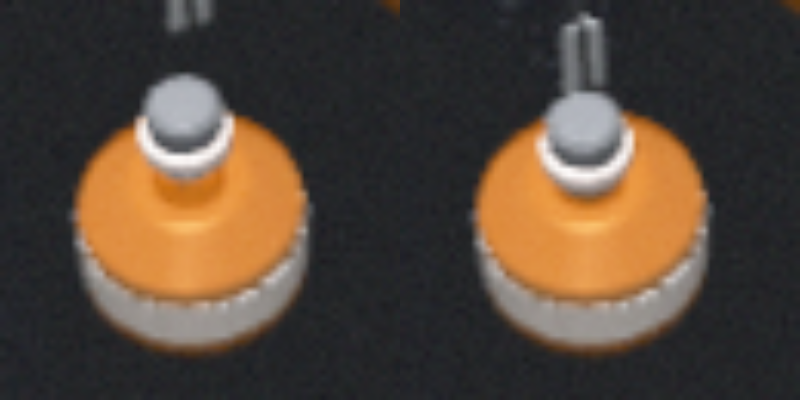

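Squat: the head dropped (cushion top from about 0.103 to 0.093) and the body hasn't moved. On to the square bottle.

```bash
cat > top.py <<'E'
import sys; from h import *
for f,u,v in (('s1',285,272),('s3',285,275)):
    c=np.load(f'pics/{f}.npz'); P=cloud(c)[v-10:v+8,u-5:u+6].reshape(-1,3)
    P=P[(P[:,2]<.11)&(abs(P[:,0]-.645)<.007)]; print(f,len(P),np.percentile(P[:,2],[50,75,90]).round(4))
E
python3 top.py; python3 d.py .503 .007 .14
```

```text
s1 55 [0.102  0.1032 0.1041]
s3 55 [0.0931 0.094  0.0947]
pos [ 0.6498 -0.0918  0.0881] shift cm [-13.06  -5.37 -11.86] tilt fix rv tool [-0.0072  0.      0.0072] F [0.81 0.3  0.53] t 6.25
```

```bash
python3 -m jog '[[[0,-2.5,0],[0,0,0],0],[[0,-2.5,0],[0,0,0.007],0],[[-2.2,-0.1,-2],[0,0,0],0],[[-2.2,0,-2],[0,0,0],0],[[-2.2,0,-2],[0,0,0],0],[[-2.2,0,-2],[0,0,0],0],[[-2.2,0,-2],[0,0,0],0],[[-1.5,0,-1.2],[0,0,0],0],[[0,0,0],[0,0,0],0],[[0,0,0],[0,0,0],0]]'; python3 d.py .503 .007 .105
```

```text
time_s: 7.08
eef_pos: [0.5012, 0.0068, 0.1346]
eef_rot: [0.557, -0.555, 0.438, -0.436]
wrist_force: [-0.1, -0.7, 0.7]
opening: 0.004
pos [0.5012 0.0068 0.1346] shift cm [0.03 2.96 0.18] tilt fix rv tool [ 0.     -0.     -0.0043] F [-0.15 -0.69  0.74] t 7.0833
```

```bash
python3 -m jog '[[[0,0.8,0.1],[0,0,0],0],[[0,0.8,0.1],[0,0,0],0],[[0,0.8,0],[0,0,0],0],[[0,0.5,0],[0,0,0],0],[[0,0,0],[0,0,0],0]]'; python3 tip.py .504 .006 .137 | awk '{print}' | head -16; python3 d.py .504 .007 .095
python3 - <<'E'
from h import *
a=snap('scene','s4'); b=snap('wrist','w4')
im=np.hstack([cv2.resize(a['frame'][180:270,275:375],(440,396)),cv2.resize(b['frame'][150:430,200:460],(360,396))])
cv2.imwrite('pics/v4.png',im[:,:,::-1])
E
```

```text
time_s: 7.5
eef_pos: [0.5056, 0.0054, 0.1017]
eef_rot: [0.557, -0.555, 0.438, -0.436]
wrist_force: [1.0, 0.4, -0.4]
opening: -0.001
0.121 20 x [0.502 0.513 0.519] y [-0.008  0.002  0.02 ]
0.124 9 x [0.505 0.513 0.518] y [-0.004  0.009  0.019]
0.127 8 x [0.512 0.514 0.516] y [-0.001  0.005  0.016]
0.13 15 x [0.5   0.508 0.515] y [-0.006  0.003  0.019]
0.133 23 x [0.504 0.512 0.518] y [-0.005  0.007  0.015]
0.136 5 x [0.509 0.512 0.515] y [-0.001  0.007  0.01 ]
0.139 1 x [0.513 0.513 0.513] y [0. 0. 0.]
0.142 4 x [0.516 0.516 0.518] y [0.003 0.008 0.011]
0.145 6 x [0.513 0.516 0.518] y [-0.002  0.003  0.013]
0.148 12 x [0.512 0.516 0.518] y [-0.003  0.006  0.016]
0.151 6 x [0.512 0.515 0.518] y [-0.005  0.006  0.017]
0.154 15 x [0.508 0.515 0.519] y [-0.009  0.004  0.019]
0.157 13 x [0.51  0.515 0.519] y [-0.006  0.006  0.016]
0.16 13 x [0.509 0.516 0.518] y [-0.008  0.002  0.017]
0.163 11 x [0.508 0.516 0.518] y [-0.008  0.006  0.019]
0.166 14 x [0.508 0.515 0.518] y [-0.009 -0.     0.013]
pos [0.5056 0.0054 0.102 ] shift cm [-0.19  0.7  -0.12] tilt fix rv tool [-0.0002 -0.     -0.0038] F [ 0.2  -0.16 -0.14] t 7.55
```

View pics/v4.png

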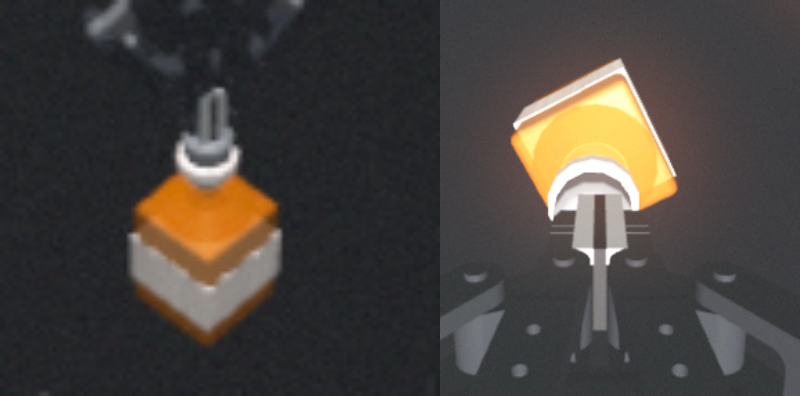

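Tip is centred over the square cushion within about 2 mm (finger at crop (213,140), cushion at (207,150)), about 4 mm above it.

```bash
python3 -m jog '[[[0,0.4,0],[0,0,0],0],[[0,0.3,-0.1],[0,0,0],0],[[0,0,0],[0,0,0],0]]'; python3 -m jog '[[[0,0.3,-0.1],[0,0,0],0],[[0,0.3,0],[0,0,0],0],[[0,0,0],[0,0,0],0]]';  python3 -m jog '[[[0,0.3,-0.1],[0,0,0],0],[[0,0,0],[0,0,0],0]]'
```

```text
time_s: 7.9
eef_pos: [0.5065, 0.0048, 0.0967]
eef_rot: [0.557, -0.554, 0.437, -0.438]
wrist_force: [-0.7, 0.2, 0.5]
opening: -0.003
time_s: 8.15
eef_pos: [0.5068, 0.0047, 0.0916]
eef_rot: [0.558, -0.553, 0.436, -0.439]
wrist_force: [-0.6, 1.0, 2.9]
opening: 0.003
time_s: 8.32
eef_pos: [0.5065, 0.0045, 0.0891]
eef_rot: [0.558, -0.553, 0.435, -0.439]
wrist_force: [-0.5, 0.6, 2.9]
opening: 0.006
```

```bash
python3 -m jog '[[[0,0.3,0],[0,0,0],0],[[0,0.2,0],[0,0,0],0],[[0,0,0],[0,0,0],0]]'; python3 -m jog '[[[0,0.3,0],[0,0,0],0],[[0,0,0],[0,0,0],0]]';  python3 -m jog '[[[0,0.2,0],[0,0,0],0],[[0,0,0],[0,0,0],0]]'
```

```text
time_s: 8.57
eef_pos: [0.5068, 0.0047, 0.0843]
eef_rot: [0.559, -0.553, 0.435, -0.439]
wrist_force: [-1.0, -0.1, 5.6]
opening: 0.002
time_s: 8.73
eef_pos: [0.507, 0.0046, 0.0818]
eef_rot: [0.559, -0.553, 0.435, -0.439]
wrist_force: [-2.3, 1.9, 9.1]
opening: -0.002
time_s: 8.9
eef_pos: [0.5072, 0.0044, 0.0808]
eef_rot: [0.558, -0.553, 0.435, -0.439]
wrist_force: [-3.0, 0.9, 9.2]
opening: -0.0
```

```bash
python3 -m jog '[[[0,-0.7,0],[0,0,0],0],[[0,-0.8,0],[0,0,0],0],[[0,-1.2,0],[0,0,0],0],[[0,-2,0],[0,0,0],0],[[0,-2,0],[0,0,0],0],[[0,-0.8,0],[0,0,0],0],[[0,0,0],[0,0,0],0]]'; python3 - <<'E'
from h import *
a=snap('scene','s5'); W={f:cloud(np.load(f'pics/{f}.npz')) for f in('s1','s5')}
for f in W:
    P=W[f][203:225,312:332].reshape(-1,3); P=P[(P[:,2]<.142)&(P[:,2]>.12)&(abs(P[:,0]-.503)<.007)]; print(f,len(P),np.percentile(P[:,2],[50,75,90]).round(4))
E
python3 d.py .474 -.2 .155
```

```text
time_s: 9.48
eef_pos: [0.5035, 0.004, 0.1563]
eef_rot: [0.557, -0.555, 0.437, -0.437]
wrist_force: [0.0, -0.5, -0.9]
opening: -0.006
s1 65 [0.134  0.1354 0.1367]
s5 48 [0.1268 0.1278 0.1289]
pos [0.5032 0.004  0.1556] shift cm [ 1.914e+01  1.000e-02 -7.650e+00] tilt fix rv tool [-0.0019  0.     -0.0017] F [ 0.45  0.52 -0.13] t 9.5333
```

Square is home: its cushion top is at 0.127. Next, the tall bottle.

```bash
python3 -m jog '[[[2.9,0,-1.2],[0,0,0],0],[[2.9,0,-1.2],[0,0,0],0],[[2.9,0,-1.2],[0,0,0],0],[[2.9,0,-1.2],[0,0,0],0],[[2.9,0,-1.2],[0,0,0],0],[[2.5,0,-0.9],[0,0,0],0],[[1.6,0,-0.5],[0,0,0],0],[[0,0,0],[0,0,0],0],[[0,0,0],[0,0,0],0]]'; python3 d.py .474 -.2 .125
```

```text
time_s: 10.28
eef_pos: [0.4678, -0.1986, 0.1422]
eef_rot: [0.557, -0.556, 0.442, -0.43]
wrist_force: [0.2, -0.3, 0.3]
opening: -0.003
pos [ 0.4678 -0.1986  0.1422] shift cm [0.31 1.71 0.59] tilt fix rv tool [ 0.0095 -0.     -0.0129] F [ 0.18 -0.31  0.28] t 10.2833
```

```bash
python3 -m jog '[[[0.15,0,0.3],[0,0,-0.013],0],[[0.15,0.6,0.3],[0.009,0,0],0],[[0,0.6,0],[0,0,0],0],[[0,0,0],[0,0,0],0]]'; python3 tip.py .474 -.2 .161 | head -13; python3 d.py .474 -.2 .12
python3 - <<'E'
from h import *
a=snap('scene','s6'); b=snap('wrist','w6')
im=np.hstack([cv2.resize(a['frame'][170:260,185:285],(440,396)),cv2.resize(b['frame'][150:430,200:460],(360,396))])
cv2.imwrite('pics/v6.png',im[:,:,::-1])
E
```

```text
time_s: 10.62
eef_pos: [0.4741, -0.1961, 0.1265]
eef_rot: [0.557, -0.557, 0.436, -0.434]
wrist_force: [-0.5, 0.5, -0.4]
opening: -0.002
0.145 23 x [0.471 0.484 0.49 ] y [-0.215 -0.199 -0.186]
0.148 17 x [0.476 0.482 0.487] y [-0.213 -0.204 -0.188]
0.151 11 x [0.48  0.485 0.487] y [-0.209 -0.199 -0.19 ]
0.154 15 x [0.475 0.483 0.486] y [-0.213 -0.196 -0.187]
0.157 26 x [0.471 0.48  0.486] y [-0.213 -0.203 -0.19 ]
0.16 15 x [0.471 0.481 0.486] y [-0.212 -0.202 -0.19 ]
0.163 1 x [0.483 0.483 0.483] y [-0.19 -0.19 -0.19]
0.166 2 x [0.481 0.482 0.483] y [-0.203 -0.202 -0.201]
0.169 9 x [0.481 0.485 0.487] y [-0.203 -0.192 -0.186]
0.172 9 x [0.48  0.485 0.487] y [-0.204 -0.196 -0.186]
0.175 13 x [0.478 0.485 0.488] y [-0.203 -0.191 -0.184]
0.178 16 x [0.477 0.484 0.487] y [-0.207 -0.196 -0.184]
0.181 12 x [0.479 0.482 0.487] y [-0.208 -0.196 -0.185]
pos [ 0.4742 -0.1962  0.127 ] shift cm [ 0.37  0.7  -0.11] tilt fix rv tool [ 0.0014 -0.     -0.0021] F [-0.45  0.6  -0.53] t 10.6667
```

View pics/v6.png

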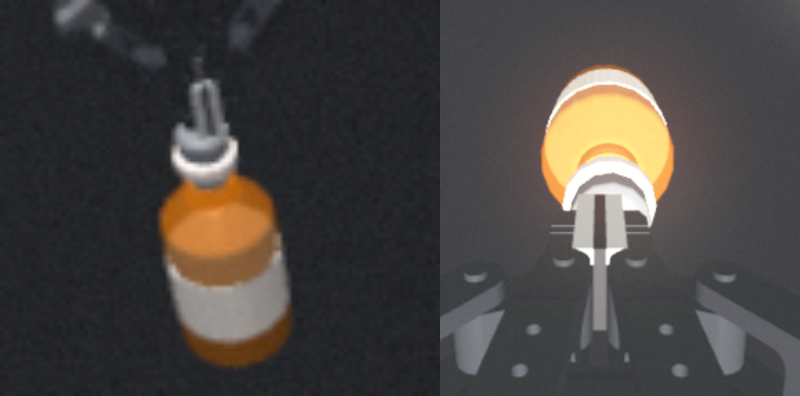

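The finger sits about 4 mm to the +y side of the tall cushion (209 vs 200 in the left crop). I'll shift it across, then press.

```bash
python3 -m jog '[[[0.35,0,0],[0,0,0],0],[[0.1,0.3,0],[0,0,0],0],[[0,0.3,0],[0,0,0],0],[[0,0,0],[0,0,0],0]]'; python3 -m jog '[[[0,0.3,0],[0,0,0],0],[[0,0.3,0],[0,0,0],0],[[0,0,0],[0,0,0],0]]';  python3 -m jog '[[[0,0.3,-0.1],[0,0,0],0],[[0,0,0],[0,0,0],0]]'
```

```text
time_s: 11.1
eef_pos: [0.4769, -0.2018, 0.1227]
eef_rot: [0.557, -0.557, 0.435, -0.436]
wrist_force: [-0.8, -0.3, 0.7]
opening: -0.002
time_s: 11.35
eef_pos: [0.4773, -0.2022, 0.117]
eef_rot: [0.557, -0.557, 0.434, -0.436]
wrist_force: [-0.6, 0.8, 3.2]
opening: 0.004
time_s: 11.52
eef_pos: [0.4769, -0.2026, 0.1142]
eef_rot: [0.558, -0.557, 0.434, -0.437]
wrist_force: [0.5, 1.1, 2.6]
opening: 0.002
```

```bash
python3 -m jog '[[[0,0.3,0],[0,0,0],0],[[0,0.3,-0.1],[0,0,0],0],[[0,0,0],[0,0,0],0]]'; python3 -m jog '[[[0,0.2,0],[0,0,0],0],[[0,0,0],[0,0,0],0]]';  python3 -m jog '[[[0,0.2,0],[0,0,0],0],[[0,0,0],[0,0,0],0]]'
```

```text
time_s: 11.77
eef_pos: [0.4768, -0.2031, 0.1086]
eef_rot: [0.558, -0.557, 0.433, -0.437]
wrist_force: [1.3, 0.8, 6.0]
opening: 0.001
time_s: 11.93
eef_pos: [0.4775, -0.2033, 0.1072]
eef_rot: [0.558, -0.556, 0.433, -0.438]
wrist_force: [-0.3, 2.0, 7.5]
opening: 0.001
time_s: 12.1
eef_pos: [0.4783, -0.2036, 0.1064]
eef_rot: [0.558, -0.556, 0.432, -0.439]
wrist_force: [-0.6, 2.5, 7.7]
opening: -0.003
```

```bash
python3 -m jog '[[[0,-0.7,0],[0,0,0],0],[[0,-0.8,0],[0,0,0],0],[[0,-1.2,0],[0,0,0],0],[[0,-2,0],[0,0,0],0],[[0,-2.5,0],[0,0,0],0],[[0,-2.5,0],[0,0,0],0],[[0,-1,0],[0,0,0],0],[[0,0,0],[0,0,0],0]]'; python3 - <<'E'
from h import *
a=snap('scene','s7'); W={f:cloud(np.load(f'pics/{f}.npz')) for f in('scene0','s7')}
for n,u,v,z,x in (('squat',285,274,.1,.645),('square',322,214,.133,.503),('tall',231,203,.157,.474)):
  for f in W:
    P=W[f][v-11:v+11,u-10:u+10].reshape(-1,3); P=P[(abs(P[:,2]-z)<.012)&(abs(P[:,0]-x)<.007)]; print(n,f,len(P),np.percentile(P[:,2],[50,75,90]).round(4))
im=np.hstack([cv2.resize(np.load(f'pics/{f}.npz')['frame'][170:320,205:350],(395,409)) for f in('scene0','s7')])
cv2.imwrite('pics/v7.png',im[:,:,::-1])
E
```

```text
time_s: 12.77
eef_pos: [0.4739, -0.2024, 0.2153]
eef_rot: [-0.557, 0.557, -0.435, 0.436]
wrist_force: [0.1, -0.7, 0.3]
opening: -0.005
squat scene0 69 [0.1017 0.1026 0.1031]
squat s7 64 [0.0926 0.0934 0.0951]
square scene0 59 [0.1346 0.1358 0.1365]
square s7 47 [0.1266 0.1275 0.128 ]
tall scene0 73 [0.16   0.1608 0.1622]
tall s7 49 [0.1503 0.1512 0.1523]
```

View pics/v7.png

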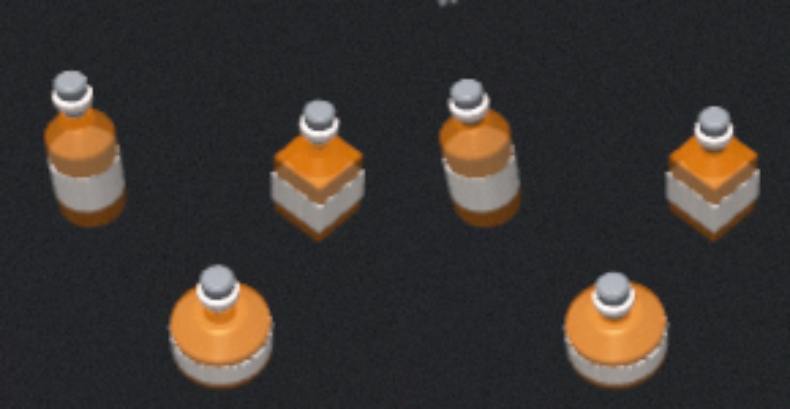

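All three heads are down on their necks, the bottle bodies are where they were, and the finger is clear.

```bash
python3 -c "
from bench import ctrl; print(ctrl.hand_in())"
```

```text
the job is handed in; nothing more can be done
None
```

I pressed the stoppers home with the closed fingertips, squat first, then square, then tall. I handed the job in at about 13 s of robot time.

| Stopper | Cushion top before (mm) | After (mm) | Expected when home (mm) | Peak force seen, downward (N) |
|---|---|---|---|---|
| Squat | 102 | 93 | 93 | about 8 |
| Square | 135 | 127 | 127 | about 9 |
| Tall | 160 | 150 | 151 | about 8 |

- **Final check:** in the last picture all three white heads sit on their necks and the bottle bodies look unmoved. The arm was clear of everything. The picture covered only the three bottles, so I did not re-check the dropper bottles or the other items; I never saw the arm come near them.
- **Wrong tip height:** the reported TCP read about 39 mm lower than the real fingertip. I pressed by camera depth and force instead.
- **Side force:** the squat bottle also took up to about 5 N of sideways force while pressed, and an attempt to ease it did not help. The other two stayed at about 3 N or less, and none of the bottles shifted visibly.

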